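Thread the plunger into a rivet-setting press

ROBOT

A 6-joint arm with a two-finger parallel gripper is mounted at the origin on the work surface. World frame = base frame: x ahead of the robot, y to its left, z up, the work surface at z = 0. Lengths are in mm, angles in rad, forces in N, time in s.
With the tool pointing down it reaches from about 350 to 775 mm from the base axis. Payload 7.3 kg.
Tool frame: the origin (TCP) lies midway between the tips of the shut fingers; the grasp point (between the pads) lies 19 mm behind it; z points along the fingers, y is the line along which they close (so a half turn about z gives the same grasp; the last joint's range is limited). The gripper opens to 92 mm and grips with 3 to 60 N. Pads are 19 mm wide; open, the fingers measure 130 mm over their backs; the gripper's body (75 mm by 190 mm) begins 47 mm behind the grasp point.
Start: joints at [-1.348, 0.342, 1.524, -0, 1.275, -0.146], TCP at [189.284, -489.711, 226.741] pointing down, gripper open.
Joint ranges: [-2.53, 2.53], [-0.77, 2.02], [0.04, 2.7], [-1, 4.14], [0.28, 2.66], [-3.11, 3.11]. Speed limits (rad/s): [2.57, 2.57, 3.14, 3.14, 3.14, 3.14].

INTERFACE

Orientations are given as [roll, pitch, yaw] about the fixed x, y, z axes, in that order (R = Rz(yaw) Ry(pitch) Rx(roll)).
In Python, from plant import monitor, optics, workorder gives the robot as it stands. The module is installed in compiled form; this text tells all that it offers.
- The arm moves only by the tool servo_tool, never from a script. Its arguments are lists of equal length, an entry for each row: "linear": the shift along the tool's x, y, z as a fraction of full scale, a list of three; "spin": the turn about the tool's z as a fraction of full scale. In form: {"linear": [[dx, dy, dz], ...], "spin": [spin, ...]}. A call has exactly 8 rows; each row shifts and turns the commanded pose from where the row before left it, along the tool's axes as they then stand; what a row does not reach is not made up. Full scale, the value 1, is 200 mm for a shift and 90 degrees for a turn. A row lasts 1/8 s, in which the tool goes at most 62.5 mm and 10.7 degrees, less where a joint would pass 70% of its speed; a pose out of reach is approached as far as the arm can. A call with a number of a shift or a turn outside -1 to 1 is refused whole. A call with a gripper value outside its range is refused whole. "hand" is the opening, from -1 (shut) to 1 (fully open), set as the call begins (left out, the last holds). The fingers move at their own pace and stop on an object; the grip force is fixed at half the most. Time passes only in rows, so rows that do not move let the fingers close, or fill a call up. It gives the time, the measured TCP pose, the force, the opening and the grip force at its end, in the units of the state.
- monitor.get_obs(): the state, without advancing time (a new reading comes with each control period).
- optics.capture(name): name is "scene" or "top" or "wrist"; returns a dict with "frame" (420x560x3 uint8, blue, green, red), "K" (3x3 intrinsics, pixels), "world_to_cam" (4x4, takes a point from world to camera coordinates). Camera axes: x right, y down, z forward; pixel columns grow to the right and rows downward; lengths in mm; the calibration is good to about 2 mm. The wrist camera is an equidistant fisheye: a pixel r from the principal point sees the ray r / f radians off the axis. A picture is of the moment at which its call begins. There is no depth.
- workorder.close_job(): hands the job in; it is judged then, once.
The state is a dict: "time": time; "joint_positions": joint angles; "dq": joint speeds; "tau": joint torques, N m; "tool_pos": TCP position; "tcp_rot": TCP orientation; "contact_force": force on the tool from outside, world axes, zero at the start; "moment": the same for the moment, N m; "grip_width": finger opening in mm; "finger_force": force on a finger pad.
Only numpy, scipy, OpenCV 4.12 (cv2) and the standard library are available. Lean on these libraries where they do the work, as an engineer would, in place of code of your own. Each camera call takes 0.05 s, during which the arm holds its last target. There are 200 camera calls.

TASK

Get the rivet press ready for setting jeans rivets: slip the short steel sleeve over the spigot on top of the press until it sits fully home on the upper arm, and let go of it. Then take the long plunger with the thick black head out of the wooden tool block and thread it, tip down, through the spigot and on through the lower guide arm, and finish while still holding it there, its tip hanging clearly in the gap between the lower arm and the anvil pad, its head clear above the sleeve. Leave everything else where it stands.

Things in the scene. Friction and masses are not known exactly. Their poses are not given: they have to be found in the camera images.
- press: Fixed grey bench press. Origin: underside of the base, exactly under the vertical plunger axis; z up. Base 110 x 165 x 15 mm (y -50..115). A column at y 76..108 mm, 112 mm high, carries two arms 48 mm wide with coaxial 16 mm bores on the axis: lower arm z 56..70 mm, upper arm z 98..112 mm; a spigot stands on the upper arm. Nothing is higher than the spigot's top, z 132 mm.
- press_spigot (a point): Centre of the mouth at the top of the hollow steel spigot, 132 mm above the press origin, on the plunger axis. Spigot: outer dia 26 mm, 20 mm high, bore 16 mm, its mouth flared to 22 mm over the top 6 mm.
- press_lower (a point): Centre of the mouth at the top of the lower guide arm, 70 mm above the press origin, on the axis; the 16 mm bore is flared to 24 mm over its top 7 mm; this arm's underside is 14 mm lower.
- press_anvil (a point): Centre of the top of the anvil pad (dia 30 mm, on the base), 22 mm above the press origin, on the axis; the free gap from here to the lower arm's underside is 34 mm.
- sleeve: Loose plain steel sleeve (stop collar), a ring standing on the table with its bore vertical: outer dia 44, bore 30, height 28 mm, 0.17 kg. Origin: centre of its underside, z along the bore. Seated, its underside rests on the upper arm (112 mm above the press origin), its top at 140 mm.
- sleeve_mid (a point): Middle of the sleeve on its axis, 14 mm above its underside.
- block: Fixed wooden tool block 150 x 60 x 55 mm, origin at the centre of its underside; three holes of 14 mm dia, 45 mm deep, in a row along its x at -50, 0 and 50 mm. The plunger and two short punches stand in them, in any order.
- plunger: Loose plunger standing tip down in the block, 0.22 kg nominal: steel shaft dia 12 mm, 130 mm long, its last 5 mm tapering to 7.6 mm at the tip; above it a plain cylindrical black head, dia 34, 44 mm high (174 mm in all). Origin: at the tip; z along the shaft, towards the head. In the block its tip stands 10 mm above the table.
- plunger_head (a point): Centre of the plunger's head, 152 mm above the tip along the shaft; the place to grip.
- punch_a: Steel punch dia 12, 92 mm long with an 18 mm head, standing in the block (top 102 mm over the table). Leave alone. Origin at its tip.
- punch_b: Plain steel punch dia 12, 76 mm long, standing in the block (top 86 mm over the table). Leave alone. Origin at its tip.
- spool: Wooden thread spool, dia 38, height 42 mm, standing near the sleeve. Leave alone. Origin: centre of underside.
- tape_roll: Cardboard ring dia 56, bore 38, height 18 mm, lying near the block. Leave alone. Origin: centre of underside.
- jar: Glass jar dia 68, height 85 mm, at the left side. Leave alone. Origin: centre of underside.
- scissors: Scissors with orange handles, about 200 mm long, lying at the left side. Leave alone. Origin: at the pivot.
- mallet: Small wooden mallet lying at the right side. Leave alone. Origin on its handle.

How it is judged:
By the outcome, as a careful person would: the job done as asked, in the order asked, and still so for the second after the job is handed in, while the arm keeps its last pose, push and grip.
It also fails if it takes over 64 s, if anything falls off the work surface, if the arm or the gripper's body presses on something with over 40 N, if the wrist force passes 120 N, or if a joint passes its speed limit or range.

## Working session

There is one attempt and no reset: what is moved stays moved. The work goes in short steps, Python scripts to look and compute and a tool call to move; the robot and the scene stay as the last step left them, time stands still between calls to the robot, and variables do not carry over. Pictures are saved under pics/ and viewed, at most 10 in all, crops included, and the job is handed in when it is done.

Besides the shell and the picture viewer there is one more tool, called after ">>>" as name(argument=value, ...), one argument or row to a line, values as JSON. servo_tool: Moves the arm, as the interface text tells. Shift numbers are shares of 200 mm and turn numbers shares of 90 degrees, none past 1 either way. Its arguments: {"type":"object","properties":{"linear":{"type":"array","items":{"type":"array","items":{"type":"number","minimum":-1,"maximum":1}}},"spin":{"type":"array","items":{"type":"number","minimum":-1,"maximum":1}},"hand":{"type":"number"}},"required":["linear","spin"]}

```bash
mkdir -p pics; cat > h.py <<'E'
import numpy as np, cv2, pickle
from plant import monitor, optics, workorder
def cap(n,tag):
    d=optics.capture(n); cv2.imwrite(f'pics/{tag}.png',d['frame']); pickle.dump(d,open(f'pics/{tag}.pkl','wb')); return d
def load(tag): return pickle.load(open(f'pics/{tag}.pkl','rb'))
def ray(d,u,v,fish=False):
    K=np.array(d['K']); T=np.array(d['world_to_cam']); x=(u-K[0,2])/K[0,0]; y=(v-K[1,2])/K[1,1]
    if fish:
        r=np.hypot(x,y); s=np.sin(r)/r if r>1e-9 else 1; c=np.array([x*s,y*s,np.cos(r)])
    else: c=np.array([x,y,1.])
    R=T[:3,:3]; w=R.T@c; return -R.T@T[:3,3], w/np.linalg.norm(w)
def atz(d,u,v,z,fish=False):
    o,w=ray(d,u,v,fish); return o+w*(z-o[2])/w[2]
def proj(d,p,fish=False):
    K=np.array(d['K']); T=np.array(d['world_to_cam']); c=T[:3,:3]@np.array(p,float)+T[:3,3]
    if fish:
        r=np.hypot(c[0],c[1]); th=np.arctan2(r,c[2]); x,y=c[:2]/max(r,1e-9)*th
    else: x,y=c[:2]/c[2]
    return np.array([K[0,0]*x+K[0,2],K[1,1]*y+K[1,2]])
def tri(*rays):
    A=np.zeros((3,3));b=np.zeros(3)
    for o,w in rays:
        P=np.eye(3)-np.outer(w,w);A+=P;b+=P@o
    p=np.linalg.solve(A,b); return p,[np.linalg.norm((np.eye(3)-np.outer(w,w))@(p-o)) for o,w in rays]
E
python3 - <<'E'
from h import *
np.set_printoptions(precision=3,suppress=True)
for n in ('scene','top','wrist'):
    d=cap(n,n+'0'); print(n,d['K'],d['world_to_cam'])
a=load('scene0')['frame'];b=load('top0')['frame']
print(monitor.get_obs())
E
```

```text
scene [[420.79    0.    283.682]
 [  0.    420.79  209.12 ]
 [  0.      0.      1.   ]] [[   0.456    0.89    -0.005 -245.414]
 [   0.654   -0.339   -0.676 -273.888]
 [  -0.604    0.305   -0.737 1675.84 ]
 [   0.       0.       0.       1.   ]]
top [[470.106   0.    278.185]
 [  0.    470.106 205.465]
 [  0.      0.      1.   ]] [[  -0.012   -1.       0.003   10.157]
 [  -0.987    0.012   -0.158  543.008]
 [   0.158   -0.005   -0.987 1933.932]
 [   0.       0.       0.       1.   ]]
wrist [[325.192   0.    282.969]
 [  0.    325.192 210.566]
 [  0.      0.      1.   ]] [[   0.36    -0.933   -0.001 -525.74 ]
 [  -0.901   -0.348    0.259  -31.838]
 [  -0.242   -0.093   -0.966  389.317]
 [   0.       0.       0.       1.   ]]
{'time': 0.15, 'joint_positions': array([-1.348,  0.343,  1.525, -0.   ,  1.275, -0.146]), 'dq': array([-0.001, -0.   , -0.003, -0.001,  0.001, -0.001]), 'tau': array([  0.002, -43.147, -24.436,   0.072,   0.054,  -0.   ]), 'tool_pos': array([ 189.213, -489.391,  226.224]), 'tcp_rot': array([-3.14 , -0.   ,  0.369]), 'contact_force': array([-0.124,  0.343, -0.691]), 'moment': array([0.027, 0.004, 0.016]), 'finger_force': 0.0, 'grip_width': 91.84999565427827}
```

View pics/top0.png

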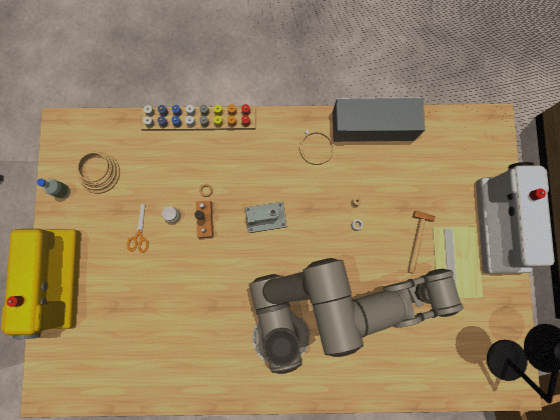

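View pics/scene0.png

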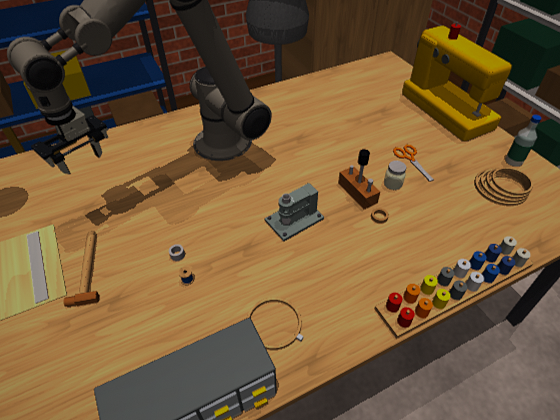

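The top view shows the sleeve at about (357,225), the spigot at (274,213) and the plunger's black head at (200,215). In the scene view they are at (176,252), (285,200) and (364,157). I'll zoom in to get precise pixels.

```bash
python3 - <<'E'
from h import *
t=load('top0')['frame'];s=load('scene0')['frame']
def c(f,u,v,w,h,k): return cv2.resize(f[v:v+h,u:u+w],None,fx=k,fy=k,interpolation=cv2.INTER_CUBIC)
L=[c(t,335,190,44,50,6),c(t,240,190,44,50,6),c(t,185,190,44,50,6)]
M=[c(s,155,230,44,50,6),c(s,262,176,44,50,6),c(s,342,144,44,50,6)]
im=np.vstack([np.hstack(L),np.hstack(M)])
for i in range(0,im.shape[1],60): cv2.line(im,(i,0),(i,4),(0,255,255),1)
cv2.imwrite('pics/z.png',im); print(im.shape)
d=load('top0');e=load('scene0')
for n,a,b,z in (('sleeve',(357,225),(176,248),28),('spig',(274,212),(299,193),132),('head',(200,215),(364,153),184)):
    print(n,tri(ray(d,*a),ray(e,*b)),atz(d,*a,z),atz(e,*b,z))
E
```

```text
(600, 792, 3)
sleeve (array([ 458.39763444, -327.08936835,   27.66315481]), [np.float64(0.39071876388337196), np.float64(0.3907187638833018)]) [ 458.27314493 -327.41621725   28.        ] [ 458.81317896 -326.73584031   28.        ]
spig (array([511.59057216,  41.45416826, 139.26312627]), [np.float64(22.613928751136246), np.float64(22.613928751136317)]) [502.58043712  21.17597569 132.        ] [513.88459541  66.07388104 132.        ]
head (array([489.00384499, 312.14120494, 176.46959907]), [np.float64(2.497145146394651), np.float64(2.4971451463947183)]) [486.61802128 308.73255136 184.        ] [496.79074695 308.61399496 184.        ]
```

View pics/z.png

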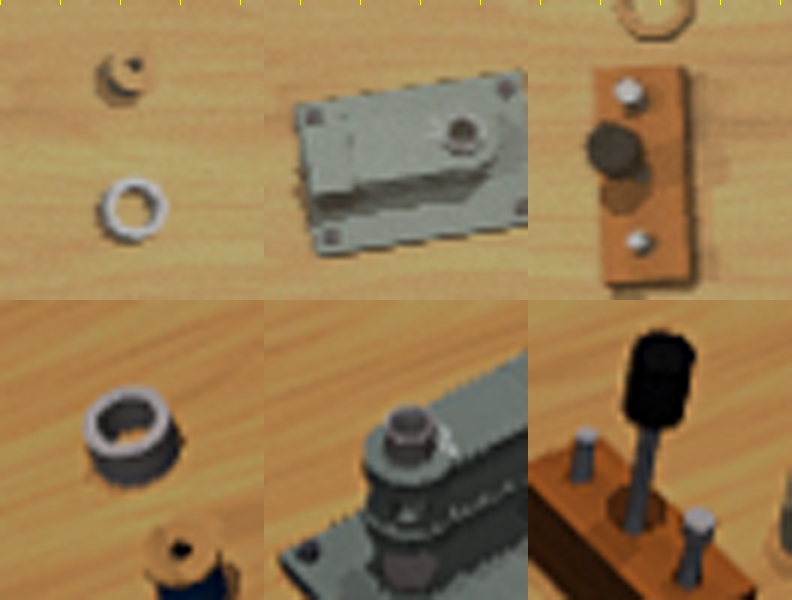

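```bash
python3 - <<'E'
from h import *
np.set_printoptions(precision=1,suppress=True)
d=load('top0');e=load('scene0')
for n,a,b,z in (('sleeve',(357.2,224.3),(175.9,249.8),28),('spig',(272.8,211.8),(286.1,195.9),132),('head',(198.6,214.6),(364.3,151.8),184)):
    print(n,*tri(ray(d,*a),ray(e,*b)),atz(d,*a,z),atz(e,*b,z))
E
```

```text
sleeve [ 461.8 -329.    23.8] [np.float64(0.14422353966637924), np.float64(0.14422353966633397)] [ 461.2 -328.4   28. ] [ 465.3 -329.1   28. ]
spig [504.   26.3 129. ] [np.float64(0.3476431726791036), np.float64(0.3476431726790979)] [503.4  26.  132. ] [506.7  25.3 132. ]
head [489.  315.2 180.6] [np.float64(0.4420218074837246), np.float64(0.4420218074837079)] [488.3 314.2 184. ] [492.3 312.8 184. ]
```

>>> servo_tool(
  linear=[
    [0, 0, 0],
    [0, 0, 0],
    [0.22, -0.13, 0],
    [0.23, -0.13, 0],
    [0.23, -0.14, 0],
    [0.23, -0.14, 0],
    [0.23, -0.13, 0],
    [0.23, -0.13, 0],
  ],
  spin=[0.117, 0.118, 0, 0, 0, 0, 0, 0],
)

```text
time: 1.15
tool_pos: [464.7, -328.7, 226.5]
tcp_rot: [-3.142, 0.0, -0.0]
contact_force: [-0.4, -1.0, 1.2]
grip_width: 91.3
finger_force: 0.0
```

```bash
python3 - <<'E'
from h import *
np.set_printoptions(precision=2,suppress=True)
d=cap('wrist','w1'); o=monitor.get_obs(); print(o['time'],o['tool_pos'],o['tcp_rot'],o['joint_positions'])
print(proj(d,(462,-329,28),1),proj(d,(462,-329,0),1),proj(d,o['tool_pos'],1)); print(d['world_to_cam'])
p=proj(d,(462,-329,15),1).astype(int);f=d['frame']
u,v=max(p[0]-75,0),max(p[1]-75,0);print(u,v)
cv2.imwrite('pics/w1z.png',cv2.resize(f[v:v+150,u:u+150],None,fx=4,fy=4,interpolation=cv2.INTER_CUBIC))
E
```

```text
1.2 [ 469.35 -325.1   226.32] [-3.14 -0.    0.  ] [-0.74  0.43  1.4   0.    1.32  0.82]
[282.27 191.11] [282.31 186.43] [274.19 253.53]
[[  -0.     -1.      0.   -329.65]
 [  -0.97    0.      0.26  417.36]
 [  -0.26   -0.     -0.97  509.64]
 [   0.      0.      0.      1.  ]]
207 113
```

View pics/w1z.png

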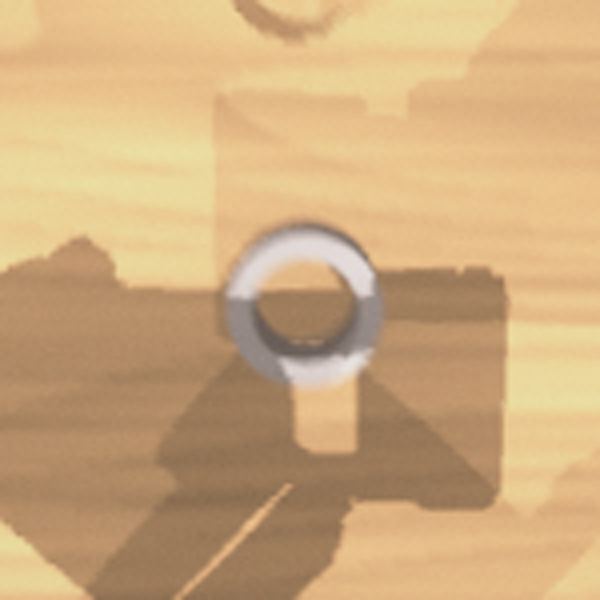

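The wrist view shows the sleeve's ring centre at pixel (282.6,188.4), but the arm was still settling. I'll go lower, let it settle and measure again.

>>> servo_tool(
  linear=[
    [-0.027, 0.02, 0.1],
    [0, 0, 0.14],
    [0, 0, 0.14],
    [0, 0, 0.1],
    [0, 0, 0.05],
    [0, 0, 0],
    [0, 0, 0],
    [0, 0, 0],
  ],
  spin=[0, 0, 0, 0, 0, 0, 0, 0],
)

```text
time: 2.2
tool_pos: [458.3, -334.1, 121.6]
tcp_rot: [3.14, -0.001, -0.0]
contact_force: [-0.5, 0.2, 0.2]
grip_width: 91.9
finger_force: 0.0
```

```bash
cat >> h.py <<'E'
def ell(d,c,rmin,rmax):
    """ellipses near pixel c from edges, sorted by distance"""
    g=cv2.cvtColor(d['frame'],cv2.COLOR_BGR2GRAY); g=cv2.resize(g,None,fx=3,fy=3,interpolation=cv2.INTER_CUBIC)
    r=cv2.HoughCircles(g,cv2.HOUGH_GRADIENT,1.5,5,param1=80,param2=25,minRadius=int(3*rmin),maxRadius=int(3*rmax))
    if r is None: return []
    r=r[0]; r[:,:2]=(r[:,:2]+.5)/3-.5; r[:,2]/=3
    return [q for q in r if np.hypot(*(q[:2]-c))<25][:6]
E
python3 - <<'E'
from h import *
np.set_printoptions(precision=2,suppress=True)
d=cap('wrist','w2'); o=monitor.get_obs(); print(o['time'],o['tool_pos'],o['tcp_rot'])
p=proj(d,(463,-329,28),1);print(p, proj(d,(485,-329,28),1))
for q in ell(d,p,15,50): print(q, atz(d,q[0],q[1],28,1))
u,v=int(p[0])-75,int(p[1])-75;print(u,v)
cv2.imwrite('pics/w2z.png',cv2.resize(d['frame'][v:v+150,u:u+150],None,fx=4,fy=4,interpolation=cv2.INTER_CUBIC))
E
```

```text
2.25 [ 458.23 -334.08  121.48] [ 3.14 -0.   -0.  ]
[275.04 208.64] [274.88 181.48]
[264.92 225.92  46.35] [ 448.52 -320.68   28.  ]
[276.92 213.42  29.55] [ 459.04 -330.48   28.  ]
[274.42 206.92  22.6 ] [ 464.43 -328.51   28.  ]
[277.42 209.42  18.95] [ 462.36 -330.9    28.  ]
[261.42 228.92  49.7 ] [ 445.95 -317.78   28.  ]
[263.42 228.92  49.7 ] [ 445.95 -319.41   28.  ]
200 133
```

View pics/w2z.png

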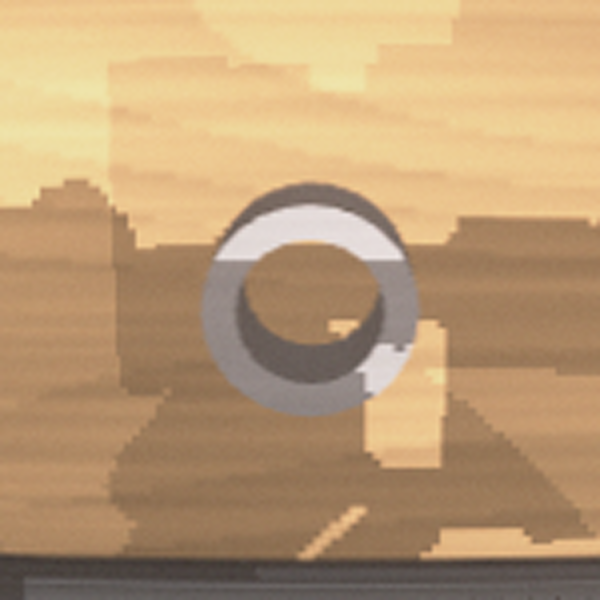

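Here the sleeve's top ring is centred at crop (310.5,310.5), which is pixel (277.2,210.2) and gives about (461.7,-330.8). That agrees with the other views, so I'll descend.

>>> servo_tool(
  linear=[
    [0.017, -0.016, 0.1],
    [0, 0, 0.12],
    [0, 0, 0.12],
    [0, 0, 0.12],
    [0, 0, 0.08],
    [0, 0, 0.03],
    [0, 0, 0],
    [0, 0, 0],
  ],
  spin=[0, 0, 0, 0, 0, 0, 0, 0],
)

```text
time: 3.25
tool_pos: [461.8, -331.1, 7.6]
tcp_rot: [3.14, -0.001, -0.0]
contact_force: [-0.6, -0.2, 0.1]
grip_width: 91.8
finger_force: 0.0
```

>>> servo_tool(
  linear=[
    [0, 0, 0],
    [0, 0, 0],
    [0, 0, 0],
    [0, 0, 0],
    [0, 0, 0],
    [0, 0, 0],
    [0, 0, 0],
    [0, 0, 0],
  ],
  spin=[0, 0, 0, 0, 0, 0, 0, 0],
  hand=-1,
)

```text
time: 4.25
tool_pos: [461.3, -330.6, 6.7]
tcp_rot: [-3.142, 0.0, -0.0]
contact_force: [-0.2, 0.2, 0.5]
grip_width: 43.7
finger_force: 30.0
```

>>> servo_tool(
  linear=[
    [0, 0, -0.06],
    [0, 0, -0.12],
    [0, 0, -0.15],
    [0, 0, -0.15],
    [0, -0.1, -0.15],
    [0, -0.2, -0.15],
    [0, -0.22, -0.12],
    [0, -0.22, -0.06],
  ],
  spin=[0, 0, 0, 0, 0, 0, 0, 0],
)

```text
time: 5.25
tool_pos: [461.6, -181.6, 200.8]
tcp_rot: [3.14, -0.003, -0.001]
contact_force: [1.0, 0.6, -0.9]
grip_width: 43.5
finger_force: 30.0
```

>>> servo_tool(
  linear=[
    [0, -0.22, 0],
    [-0.02, -0.22, 0],
    [-0.03, -0.22, 0],
    [-0.035, -0.2, 0],
    [0, -0.12, 0],
    [0, -0.063, 0],
    [0, 0, 0],
    [0, 0, 0],
  ],
  spin=[0, 0, 0, 0, 0, 0, 0, 0],
)

```text
time: 6.25
tool_pos: [444.6, 25.2, 198.8]
tcp_rot: [3.141, -0.0, -0.001]
contact_force: [-0.1, -0.1, -0.7]
grip_width: 43.4
finger_force: 30.0
```

```bash
python3 - <<'E'
from h import *
np.set_printoptions(precision=2,suppress=True)
d=cap('wrist','w3'); o=monitor.get_obs(); print(o['time'],o['tool_pos'],o['tcp_rot'],o['grip_width'])
p=proj(d,(504,26,132),1);print(p,proj(d,o['tool_pos']+[0,0,21],1))
print(d['world_to_cam'])
u,v=int(p[0])-75,int(p[1])-60;v=max(v,0);print(u,v)
cv2.imwrite('pics/w3z.png',cv2.resize(d['frame'][v:v+150,u:u+150],None,fx=4,fy=4,interpolation=cv2.INTER_CUBIC))
E
```

```text
6.3 [444.59  25.18 198.71] [ 3.14 -0.   -0.  ] 43.538550610594015
[280.2  141.31] [280.98 279.92]
[[ -0.    -1.     0.    24.46]
 [ -0.97   0.     0.26 405.16]
 [ -0.26  -0.    -0.97 477.6 ]
 [  0.     0.     0.     1.  ]]
205 81
```

View pics/w3z.png

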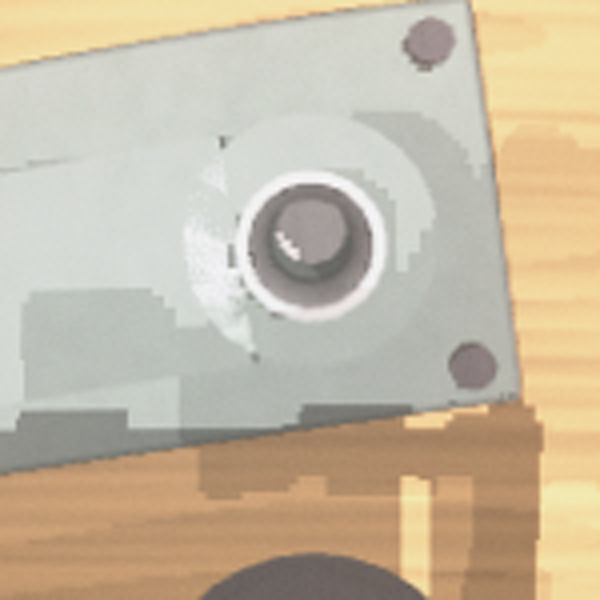

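The spigot's rim is centred at crop (312,246), which is pixel (282.6,142.1), and the held sleeve's dark front edge shows at the bottom. I'll segment the sleeve to get its offset in the hand.

```bash
python3 - <<'E'
from h import *
np.set_printoptions(precision=2,suppress=True)
d=load('w3'); t=np.array([444.6,25.2,198.7])
print('spigot',atz(d,282.6,142.1,132,1), 'spig w/ z129',atz(d,282.6,142.1,129,1))
for n,e in (('top',load('top0')),('scene',load('scene0'))): pass
s=cv2.cvtColor(d['frame'],cv2.COLOR_BGR2HSV)
for v in range(216,290,4):
    r=np.where(s[v,225:345,1]<60)[0]+225
    runs=np.split(r,np.where(np.diff(r)>1)[0]+1) if len(r) else []
    print(v,[(q[0],q[-1],int(s[v,q,2].mean())) for q in runs if len(q)>2])
col=s[210:300,283]; print([(210+i,int(c[1]),int(c[2])) for i,c in enumerate(col)][::3])
a=np.radians(np.arange(0,360,15))
for z in (-7,21):
  P=np.array([proj(d,t+[22*np.cos(q),22*np.sin(q),z],1) for q in a]); print(z,'v min',P[:,1].min(),'v max',P[:,1].max(),'u',P[:,0].min(),P[:,0].max())
f=cv2.resize(d['frame'][205:300,215:350],None,fx=5,fy=5,interpolation=cv2.INTER_CUBIC); cv2.imwrite('pics/w3s.png',f)
E
```

```text
spigot [503.45  24.35 132.  ] spig w/ z129 [503.29  24.36 129.  ]
216 []
220 [(np.int64(275), np.int64(291), 114)]
224 [(np.int64(264), np.int64(302), 107)]
228 [(np.int64(258), np.int64(308), 107)]
232 [(np.int64(254), np.int64(312), 107)]
236 [(np.int64(250), np.int64(315), 107)]
240 [(np.int64(248), np.int64(318), 129)]
244 [(np.int64(225), np.int64(237), 113), (np.int64(246), np.int64(320), 136), (np.int64(330), np.int64(341), 122)]
248 [(np.int64(225), np.int64(235), 113), (np.int64(245), np.int64(321), 144), (np.int64(332), np.int64(344), 122)]
252 [(np.int64(225), np.int64(235), 104), (np.int64(243), np.int64(275), 144), (np.int64(291), np.int64(322), 149), (np.int64(333), np.int64(344), 119)]
256 [(np.int64(225), np.int64(232), 111), (np.int64(241), np.int64(264), 142), (np.int64(302), np.int64(324), 151), (np.int64(334), np.int64(344), 116)]
260 [(np.int64(225), np.int64(231), 105), (np.int64(240), np.int64(259), 143), (np.int64(307), np.int64(325), 151), (np.int64(336), np.int64(344), 117)]
264 [(np.int64(225), np.int64(230), 99), (np.int64(239), np.int64(256), 142), (np.in
[... 536 characters left out ...]
p.int64(225), np.int64(344), 98)]
[(210, 107, 184), (213, 106, 190), (216, 107, 186), (219, 61, 137), (222, 28, 108), (225, 28, 108), (228, 26, 106), (231, 28, 108), (234, 26, 108), (237, 18, 155), (240, 17, 151), (243, 20, 154), (246, 19, 151), (249, 20, 154), (252, 108, 191), (255, 109, 199), (258, 108, 192), (261, 110, 179), (264, 106, 188), (267, 106, 186), (270, 107, 195), (273, 58, 92), (276, 16, 95), (279, 14, 112), (282, 18, 101), (285, 24, 86), (288, 26, 88), (291, 28, 90), (294, 23, 90), (297, 29, 88)]
-7 v min 218.2349638385567 v max 291.5281114843724 u 241.34377630189823 321.05161579925743
21 v min 235.89734032217066 v max 318.51568134055066 u 234.4265390999759 327.50000266650886
```

View pics/w3s.png

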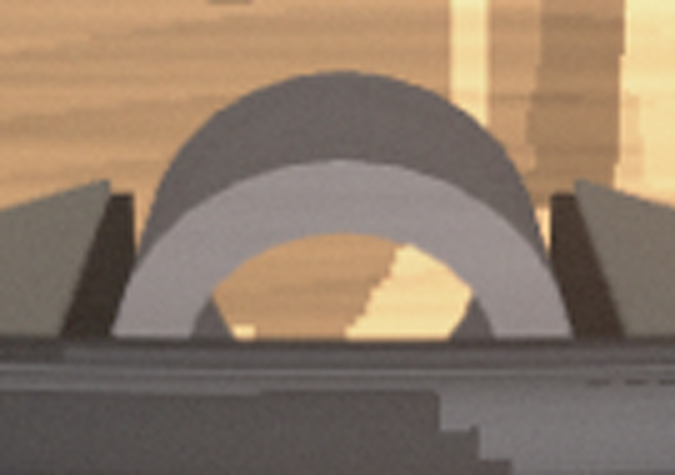

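The sleeve sits at u=283.2 against a predicted 281, and about 0.8 px low in v. That makes the relative shift to the spigot about +59.3 mm in x and +0.6 mm in y.

>>> servo_tool(
  linear=[
    [0.1, -0.003, 0],
    [0.1, 0, 0],
    [0.0965, 0, 0],
    [0, 0, 0.08],
    [0, 0, 0.12],
    [0, 0, 0.06],
    [0, 0, 0],
    [0, 0, 0],
  ],
  spin=[0, 0, 0, 0, 0, 0, 0, 0],
)

```text
time: 7.3
tool_pos: [504.3, 26.3, 147.5]
tcp_rot: [3.141, -0.001, -0.001]
contact_force: [0.7, 0.2, -1.0]
grip_width: 43.5
finger_force: 30.0
```

>>> servo_tool(
  linear=[
    [0, 0, 0.015],
    [0, 0, 0.015],
    [0, 0, 0.015],
    [0, 0, 0.015],
    [0, 0, 0.015],
    [0, 0, 0.015],
    [0, 0, 0],
    [0, 0, 0],
  ],
  spin=[0, 0, 0, 0, 0, 0, 0, 0],
)

```text
time: 8.3
tool_pos: [503.8, 26.6, 128.7]
tcp_rot: [3.142, -0.0, -0.0]
contact_force: [-0.1, -0.8, -2.2]
grip_width: 43.5
finger_force: 30.0
```

It's engaged 10 mm with no contact force, so I'll go on down to the seat.

>>> servo_tool(
  linear=[
    [0, 0, 0.01],
    [0, 0, 0.01],
    [0, 0, 0.01],
    [0, 0, 0.01],
    [0, 0, 0.007],
    [0, 0, 0.005],
    [0, 0, 0],
    [0, 0, 0],
  ],
  spin=[0, 0, 0, 0, 0, 0, 0, 0],
)

```text
time: 9.3
tool_pos: [503.7, 26.6, 118.7]
tcp_rot: [3.141, -0.0, -0.0]
contact_force: [-2.2, -0.3, 4.7]
grip_width: 43.4
finger_force: 30.0
```

Contact came at z 118.7, as expected. Releasing and lifting.

>>> servo_tool(
  linear=[
    [0, 0, 0],
    [0, 0, 0],
    [0, 0, 0],
    [0, 0, 0],
    [0, 0, 0],
    [0, 0, -0.05],
    [0, 0, -0.1],
    [0, 0, -0.15],
  ],
  spin=[0, 0, 0, 0, 0, 0, 0, 0],
  hand=1,
)

```text
time: 10.3
tool_pos: [503.4, 26.6, 179.0]
tcp_rot: [-3.142, 0.001, -0.0]
contact_force: [-0.2, -0.8, 0.2]
grip_width: 91.8
finger_force: 0.0
```

>>> servo_tool(
  linear=[
    [-0.08, 0, -0.15],
    [-0.1, 0, -0.15],
    [-0.12, 0, -0.1],
    [0, 0, 0],
    [0, 0, 0],
    [0, 0, 0],
    [0, 0, 0],
    [0, 0, 0],
  ],
  spin=[0, 0, 0, 0, 0, 0, 0, 0],
)

```text
time: 11.3
tool_pos: [443.8, 26.6, 257.8]
tcp_rot: [-3.142, 0.001, -0.0]
contact_force: [-0.5, 0.3, 0.3]
grip_width: 91.9
finger_force: 0.0
```

```bash
python3 - <<'E'
from h import *
np.set_printoptions(precision=2,suppress=True)
d=cap('wrist','w4'); e=cap('scene','s4'); o=monitor.get_obs(); print(o['time'],o['tool_pos'],o['tcp_rot'],o['grip_width'])
p=proj(d,(504,26,140),1);print(p);u,v=int(p[0])-50,max(int(p[1])-50,0);print(u,v)
A=cv2.resize(d['frame'][v:v+100,u:u+100],(400,400),interpolation=cv2.INTER_CUBIC)
q=proj(e,(504,26,120)); s,t=int(q[0])-40,int(q[1])-40;print(s,t)
B=cv2.resize(e['frame'][t:t+80,s:s+80],(400,400),interpolation=cv2.INTER_CUBIC)
cv2.imwrite('pics/z4.png',np.hstack([A,B]))
E
```

```text
11.4 [443.81  26.61 258.04] [ 3.14  0.   -0.  ] 91.58846043718701
[282.38 137.35]
232 87
245 157
```

View pics/z4.png

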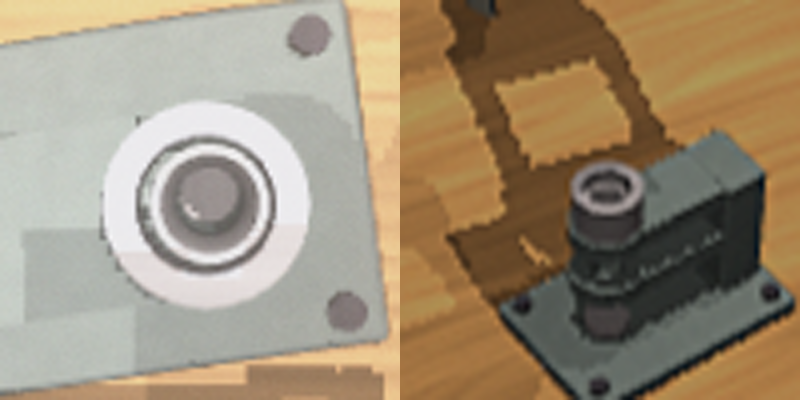

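The sleeve is seated flush around the spigot, centred at about (283.8,137.7) in the wrist image. Next is the plunger.

>>> servo_tool(
  linear=[
    [-0.01, -0.18, 0],
    [-0.02, -0.25, 0],
    [-0.02, -0.26, 0],
    [-0.02, -0.26, 0],
    [0, -0.25, 0],
    [0, -0.16, 0],
    [0, -0.08, 0],
    [0, 0, 0],
  ],
  spin=[0, 0, 0, 0, 0, 0, 0, 0],
)

```text
time: 12.4
tool_pos: [429.8, 314.8, 258.0]
tcp_rot: [3.141, 0.0, 0.001]
contact_force: [0.1, 0.5, -0.4]
grip_width: 91.9
finger_force: 0.0
```

>>> servo_tool(
  linear=[
    [0, 0, 0],
    [0, 0, 0],
    [0, 0, 0],
    [0, 0, 0],
    [0, 0, 0],
    [0, 0, 0],
    [0, 0, 0],
    [0, 0, 0],
  ],
  spin=[0, 0, 0, 0, 0, 0, 0, 0],
)

```text
time: 13.4
tool_pos: [429.8, 314.6, 258.3]
tcp_rot: [3.141, 0.0, -0.0]
contact_force: [-0.2, 0.2, -0.4]
grip_width: 92.2
finger_force: 0.0
```

```bash
python3 - <<'E'
from h import *
np.set_printoptions(precision=2,suppress=True)
d=cap('wrist','w5'); o=monitor.get_obs(); print(o['time'],o['tool_pos'],o['tcp_rot'])
p=proj(d,(489,314,184),1);print(p);u,v=int(p[0])-75,max(int(p[1])-60,0)
cv2.imwrite('pics/w5z.png',cv2.resize(d['frame'][v:v+150,u:u+150],None,fx=4,fy=4,interpolation=cv2.INTER_CUBIC)); print(u,v)
g=d['frame'].max(2); m=((g<75)*255).astype('uint8'); n,l,st,c=cv2.connectedComponentsWithStats(m)
for i in range(1,n):
    if st[i,4]>300 and np.hypot(*(c[i]-p))<60: print(st[i],c[i],atz(d,*c[i],184,1))
E
```

```text
13.45 [429.85 314.64 258.27] [ 3.14 -0.   -0.  ]
[282.35 141.11]
207 81
```

View pics/w5z.png

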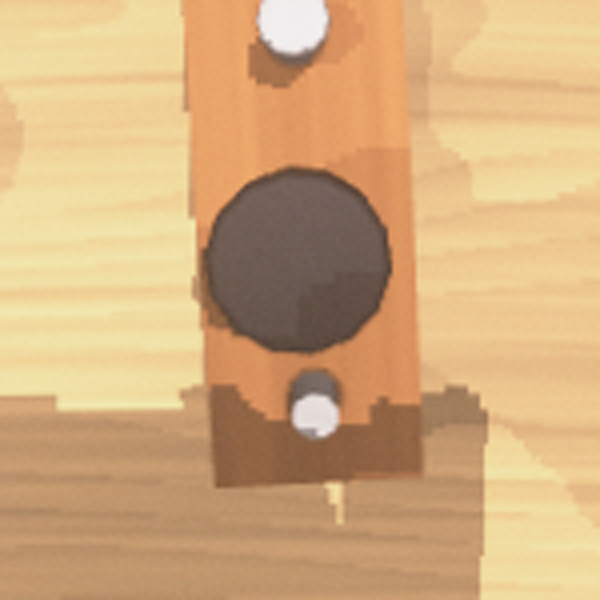

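The plunger head is centred at crop (299.5,261), pixel (281.5,145.9). Its apparent diameter of 45.9 px confirms the 184 mm top height. I take it to stand at about (486.3,315.8).

>>> servo_tool(
  linear=[
    [0.1, -0.006, 0],
    [0.1, 0, 0],
    [0.0825, 0, 0],
    [0, 0, 0],
    [0, 0, 0.08],
    [0, 0, 0.12],
    [0, 0, 0.12],
    [0, 0, 0.1],
  ],
  spin=[0, 0, 0, 0, 0, 0, 0, 0],
)

```text
time: 14.45
tool_pos: [485.3, 315.8, 173.5]
tcp_rot: [3.141, 0.001, -0.0]
contact_force: [-0.1, 0.4, -0.3]
grip_width: 91.6
finger_force: 0.0
```

>>> servo_tool(
  linear=[
    [0, 0, 0.1],
    [0, 0, 0.05],
    [0, 0, 0.006],
    [0, 0, 0],
    [0, 0, 0],
    [0, 0, 0],
    [0, 0, 0],
    [0, 0, 0],
  ],
  spin=[0, 0, 0, 0, 0, 0, 0, 0],
)

```text
time: 15.45
tool_pos: [486.4, 315.8, 143.2]
tcp_rot: [3.142, -0.0, -0.0]
contact_force: [0.7, 0.4, -0.4]
grip_width: 91.6
finger_force: 0.0
```

>>> servo_tool(
  linear=[
    [0, 0, 0],
    [0, 0, 0],
    [0, 0, 0],
    [0, 0, 0],
    [0, 0, 0],
    [0, 0, 0],
    [0, 0, 0],
    [0, 0, 0],
  ],
  spin=[0, 0, 0, 0, 0, 0, 0, 0],
  hand=-1,
)

```text
time: 16.45
tool_pos: [486.4, 315.7, 143.1]
tcp_rot: [3.141, -0.0, -0.0]
contact_force: [0.4, 0.2, -0.3]
grip_width: 33.3
finger_force: 30.0
```

>>> servo_tool(
  linear=[
    [0, 0, -0.04],
    [0, 0, -0.08],
    [0, 0, -0.12],
    [0, 0, -0.14],
    [0, 0, -0.14],
    [0, 0, -0.14],
    [0, 0, -0.09],
    [0, 0, -0.04],
  ],
  spin=[0, 0, 0, 0, 0, 0, 0, 0],
)

```text
time: 17.45
tool_pos: [486.5, 315.9, 303.2]
tcp_rot: [-3.14, -0.002, -0.0]
contact_force: [0.2, -0.1, -2.7]
grip_width: 33.3
finger_force: 30.0
```

>>> servo_tool(
  linear=[
    [0, 0.1, 0],
    [0, 0.18, 0],
    [0, 0.22, 0],
    [0, 0.23, 0],
    [-0.02, 0.23, 0],
    [-0.04, 0.22, 0],
    [-0.05, 0.17, 0],
    [-0.05, 0.1, 0],
  ],
  spin=[0, 0, 0, 0, 0, 0, 0, 0],
)

```text
time: 18.45
tool_pos: [452.8, 23.5, 300.4]
tcp_rot: [3.141, 0.002, -0.002]
contact_force: [-0.4, -0.2, -1.8]
grip_width: 33.3
finger_force: 30.0
```

>>> servo_tool(
  linear=[
    [0, 0, 0],
    [0, 0, 0],
    [0, 0, 0],
    [0, 0, 0],
    [0, 0, 0],
    [0, 0, 0],
    [0, 0, 0],
    [0, 0, 0],
  ],
  spin=[0, 0, 0, 0, 0, 0, 0, 0],
)

```text
time: 19.45
tool_pos: [454.3, 25.8, 301.1]
tcp_rot: [3.142, -0.0, -0.0]
contact_force: [-0.2, -0.2, -1.3]
grip_width: 33.6
finger_force: 30.0
```

```bash
python3 - <<'E'
from h import *
np.set_printoptions(precision=2,suppress=True)
d=cap('wrist','w6'); o=monitor.get_obs(); t=o['tool_pos']; print(o['time'],t,o['tcp_rot'],o['grip_width'])
for z in (-133,-128,-60,-3): print(z,proj(d,t+[0,0,z],1), proj(d,t+[0,6,z],1))
print('spig',proj(d,(504,25.9,132),1)); p=proj(d,t+[0,0,-100],1);u,v=int(p[0])-60,int(p[1])-85; print(u,v)
cv2.imwrite('pics/w6z.png',cv2.resize(d['frame'][v:v+120,u:u+120],None,fx=5,fy=5,interpolation=cv2.INTER_CUBIC))
E
```

```text
19.5 [454.25  25.8  301.11] [ 3.14 -0.   -0.  ] 33.64674457843471
-133 [281.78 202.66] [275.26 202.66]
-128 [281.76 203.96] [275.13 203.96]
-60 [281.47 227.08] [272.95 227.08]
-3 [281.07 259.61] [269.92 259.59]
spig [281.73 145.93]
221 127
```

View pics/w6z.png

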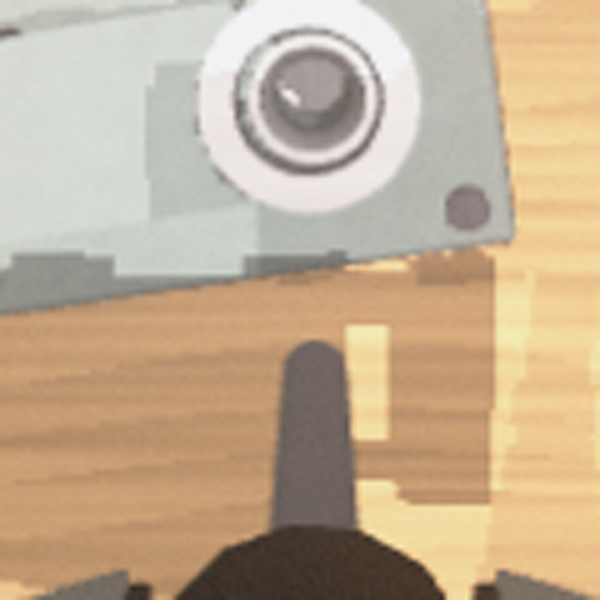

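The tip is at pixel (283.6, edge v≈194.6) and the spigot's rim is centred at about (283.5,146.6), so they are aligned in y. I'll compute the relative shift.

```bash
python3 - <<'E'
from h import *
np.set_printoptions(precision=2,suppress=True)
d=load('w6'); t=np.array([454.25,25.8,301.11])
print(proj(d,t+[3.8,0,-133],1),proj(d,t+[6,0,-128],1))
print('head front',proj(d,t+[17,0,-3],1),proj(d,t+[17,0,41],1), 'head L/R at 0',proj(d,t+[0,17,-3],1))
s=atz(d,283.5,146.6,132,1); print('spig',s)
for v in (194.6,): 
    e=atz(d,283.6,v,t[2]-133,1); print('tip edge',e)
d4=load('w4'); print('w4 spig',atz(d4,283.8,137.7,132,1))
# head bottom edge row near axis
c=d['frame'][215:262,283].max(1); print([(215+i,int(x)) for i,x in enumerate(c)][::2])
E
```

```text
[281.77 198.64] [281.75 197.5 ]
head front [281.   229.67] [280.42 264.86] head L/R at 0 [249.56 259.46]
spig [503.32  24.13 132.  ]
tip edge [461.84  24.12 168.11]
w4 spig [503.39  24.78 132.  ]
[(215, 110), (217, 109), (219, 113), (221, 109), (223, 110), (225, 110), (227, 107), (229, 109), (231, 109), (233, 70), (235, 67), (237, 69), (239, 67), (241, 64), (243, 60), (245, 62), (247, 64), (249, 63), (251, 59), (253, 60), (255, 61), (257, 52), (259, 56), (261, 53)]
```

The plunger leans slightly: the tip is about +3 mm in x from the TCP and the head about -0.8 mm. I'll align the tip first, and shift x gradually as it goes in.

>>> servo_tool(
  linear=[
    [0.08, -0.0015, 0],
    [0.08, 0, 0],
    [0.0725, 0, 0],
    [0, 0, 0],
    [0, 0, 0.08],
    [0, 0, 0.08],
    [0, 0, 0],
    [0, 0, 0],
  ],
  spin=[0, 0, 0, 0, 0, 0, 0, 0],
)

```text
time: 20.5
tool_pos: [500.8, 26.0, 269.8]
tcp_rot: [3.141, -0.001, -0.0]
contact_force: [-0.2, -0.9, -1.5]
grip_width: 33.7
finger_force: 30.0
```

>>> servo_tool(
  linear=[
    [0, 0, 0.01],
    [0, 0, 0.01],
    [0, 0, 0.01],
    [0, 0, 0.01],
    [0, 0, 0.01],
    [0, 0, 0.01],
    [0, 0, 0],
    [0, 0, 0],
  ],
  spin=[0, 0, 0, 0, 0, 0, 0, 0],
)

```text
time: 21.5
tool_pos: [500.8, 26.1, 257.1]
tcp_rot: [3.141, -0.0, -0.0]
contact_force: [0.6, 0.1, -2.9]
grip_width: 33.4
finger_force: 30.0
```

```bash
python3 - <<'E'
from h import *
np.set_printoptions(precision=2,suppress=True)
o=monitor.get_obs(); print({k:o[k] for k in('time','tool_pos','contact_force','moment','grip_width')})
E
```

```text
{'time': 21.5, 'tool_pos': array([500.81,  26.08, 257.14]), 'contact_force': array([ 0.64,  0.07, -2.87]), 'moment': array([-0.02, -0.03, -0.07]), 'grip_width': 33.39311684152538}
```

>>> servo_tool(
  linear=[
    [0.001, 0, 0.02],
    [0, 0, 0.02],
    [0.001, 0, 0.02],
    [0, 0, 0.02],
    [0.001, 0, 0.02],
    [0, 0, 0.02],
    [0, 0, 0],
    [0, 0, 0],
  ],
  spin=[0, 0, 0, 0, 0, 0, 0, 0],
)

```text
time: 22.5
tool_pos: [501.4, 26.1, 233.2]
tcp_rot: [3.141, -0.0, -0.0]
contact_force: [-0.2, -0.0, -2.5]
grip_width: 33.3
finger_force: 30.0
```

>>> servo_tool(
  linear=[
    [0.001, 0, 0.02],
    [0, 0, 0.02],
    [0.001, 0, 0.02],
    [0, 0, 0.02],
    [0.001, 0, 0.02],
    [0, 0, 0.02],
    [0, 0, 0],
    [0, 0, 0],
  ],
  spin=[0, 0, 0, 0, 0, 0, 0, 0],
)

```text
time: 23.5
tool_pos: [502.0, 26.1, 209.2]
tcp_rot: [3.141, -0.0, -0.0]
contact_force: [-0.4, 0.4, -1.8]
grip_width: 33.7
finger_force: 30.0
```

>>> servo_tool(
  linear=[
    [0, 0, 0.01],
    [0, 0, 0.01],
    [0.001, 0, 0.01],
    [0, 0, 0.01],
    [0, 0, 0.01],
    [0, 0, 0.01],
    [0, 0, 0],
    [0, 0, 0],
  ],
  spin=[0, 0, 0, 0, 0, 0, 0, 0],
)

```text
time: 24.5
tool_pos: [502.2, 26.1, 197.1]
tcp_rot: [3.141, -0.0, -0.0]
contact_force: [0.7, -0.2, -2.5]
grip_width: 33.5
finger_force: 30.0
```

>>> servo_tool(
  linear=[
    [0, 0, 0.02],
    [0, 0, 0.02],
    [0.001, 0, 0.02],
    [0, 0, 0.02],
    [0, 0, 0.02],
    [0, 0, 0.025],
    [0, 0, 0],
    [0, 0, 0],
  ],
  spin=[0, 0, 0, 0, 0, 0, 0, 0],
)

```text
time: 25.5
tool_pos: [502.5, 26.1, 172.2]
tcp_rot: [3.141, -0.0, -0.0]
contact_force: [0.5, -0.3, -2.4]
grip_width: 34.1
finger_force: 30.0
```

```bash
python3 - <<'E'
from h import *
np.set_printoptions(precision=2,suppress=True)
d=cap('wrist','w9'); e=cap('scene','s9'); o=monitor.get_obs(); t=o['tool_pos']; print(o['time'],t,o['contact_force'],o['moment'],o['finger_force'],o['grip_width'])
# tip vs. before: scene image change in the gap under the lower arm
a=load('s4')['frame'].astype(int); b=e['frame'].astype(int)
p=[504,26]
for z in range(56,20,-4):
    q=proj(e,(504,26,z)).round().astype(int); print(z,q,a[q[1],q[0]-4:q[0]+5].mean(1).astype(int),b[q[1],q[0]-4:q[0]+5].mean(1).astype(int))
# head front bottom edge and sleeve
c=d['frame'][200:265,283].max(1); print(c, proj(d,t+[17,0,-3],1), proj(d,(504,26,140),1))
E
```

```text
25.6 [502.46  26.06 172.26] [-0.08  0.4  -2.7 ] [ 0.03 -0.01  0.02] 29.986432492733 33.2803623068066
56 [286 212] [40 38 60 77 84 50 42 41 42] [45 38 42 46 48 44 37 42 42]
52 [286 213] [64 66 41 35 36 38 40 40 67] [46 46 44 44 41 41 41 42 66]
48 [286 214] [81 94 69 63 64 66 61 52 78] [42 45 43 41 65 68 63 53 79]
44 [286 215] [39 62 77 81 79 82 70 58 33] [33 38 42 43 76 83 72 59 34]
40 [286 215] [39 62 77 81 79 82 70 58 33] [33 38 42 43 76 83 72 59 34]
36 [286 216] [35 35 35 40 28 33 30 34 33] [31 31 37 45 30 34 31 34 34]
32 [286 217] [43 39 37 36 32 35 45 39 36] [38 34 38 39 34 36 39 39 38]
28 [286 218] [54 53 50 49 48 48 62 55 49] [56 53 51 50 49 49 52 54 49]
24 [286 219] [64 65 66 67 66 65 65 67 60] [65 67 68 67 66 67 66 69 61]
[115 117 115 112 112 208 229 230 231 160 149 149 150 152 153 152 147 144
 143 106  98 101 102  99 100  97  99  97  99  98  94  98  57  49  48  49
  48  50  48  50  48  45  44  43  47  48  45  46  46  44  44  41  45  43
  40  40  41  46  43  38  45  40  41  44  45] [281.   229.67] [281.4  238.46]
```

The scene picture now shows the shaft in the gap under the lower arm. The head hasn't slipped in the grip, and the wrist carries only the plunger's weight, so I'm handing in.

```bash
python3 -c "
from plant import workorder
print(workorder.close_job())"
```

```text
the job is handed in; nothing more can be done
None
```

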